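Hang the wide ink roller in the drying rack

ROBOT

A 6-joint arm with a two-finger parallel gripper is mounted at the origin on the work surface. World frame = base frame: x ahead of the robot, y to its left, z up, the work surface at z = 0. Lengths are in mm, angles in rad, forces in N, time in s.
With the tool pointing down it reaches from about 275 to 1000 mm from the base axis. Payload 8.4 kg.
Tool frame: the origin (TCP) lies on the centre line of the jaws, within the pads' length; the fingertips stand r.tip_reach ahead of it and the grasp point (between the pads) lies 11 mm behind it (r.tip_reach is the distance from the TCP to the fingertips, in mm); z points along the fingers, y is the line along which they close (so a half turn about z gives the same grasp; the last joint's range is limited). The gripper opens to 85 mm and grips with 20 to 120 N. Pads are 22 mm wide; open, the fingers measure 114 mm over their backs; the gripper's body (76 mm by 85 mm) begins 54 mm behind the grasp point. The pads swing forward as they close: fully open they stand 13 mm farther back than shut.
Start: joints at [1.249, 0.353, 1.633, -0, 1.155, -0.002], TCP at [196.484, 593.314, 239.281] pointing down, gripper open.
Joint ranges: [-2.63, 2.63], [-0.92, 2.1], [0.06, 2.66], [-1.3, 4.44], [0, 2.69], [-3.02, 3.02]. Speed limits (rad/s): [2.22, 2.22, 2.79, 3.14, 3.14, 3.14].

INTERFACE

Orientations are given as [roll, pitch, yaw] about the fixed x, y, z axes, in that order (R = Rz(yaw) Ry(pitch) Rx(roll)).
In Python, from rig import r gives the robot as it stands.
- The arm moves only by the tool carry_out, never from a script. Its argument "targets" is a list of rows, each an object with "dp": the shift along the tool's x, y, z in mm, a list of three; "yaw": the turn about the tool's z in degrees. A call has 1 to 12 rows; each row is the pose to reach, as a shift and turn from the pose commanded when the call began, along the tool's axes at that moment; what a row does not reach only later rows make up. A row lasts 1/8 s, in which the tool goes at most 62.5 mm and 10.7 degrees, less where a joint would pass 70% of its speed; a pose out of reach is approached as far as the arm can. A call with a gripper value outside its range is refused whole. "fingers" is the opening, from -1 (shut) to 1 (fully open), so that 0 is half open, set as the call begins (left out, the last holds). The fingers move at their own pace and stop on an object; "grip_force" is the grip in N (left out, the last holds). Time passes only in rows, so rows that repeat a pose let the fingers close. It gives the time, the measured TCP pose, the force, the opening and the grip force at its end, in the units of the state.
- r.sense(): the state, without advancing time (a new reading comes with each control period).
- r.grab_frame(name): name is "scene" or "top" or "wrist"; returns the picture (480x640x3 uint8, red, green, blue); there is no depth.
- r.get_calibration(name): a dict with "fx", "fy", "cx", "cy" (pixels), "dist_coeffs" ([k1, k2, p1, p2, k3] as OpenCV has them; the pictures are not rectified), "rvec" (rotation vector, rad) and "tvec" (3), from world to camera coordinates, as OpenCV has them. Camera axes: x right, y down, z forward; pixel columns grow to the right and rows downward; lengths in mm; the calibration is good to about 2 mm. A picture is of the moment at which its call begins: read the wrist's pose just before it. get_calibration takes no time and is no camera call; for the wrist camera it gives the pose at the moment of the call.
- r.sign_off(): hands the job in; it is judged then, once.
The state is a dict: "clock": time; "qpos": joint angles; "qvel": joint speeds; "joint_efforts": joint torques, N m; "eef_pos": TCP position; "tcp_rot": TCP orientation; "contact_force": force on the tool from outside, world axes, zero at the start; "wrist_torque": the same for the moment, N m; "opening": opening from 0.0 (shut) to 1.0 (fully open); "grasp_force": force on a finger pad.
Only numpy, scipy, OpenCV 4.12 (cv2) and the standard library are available. Lean on these libraries where they do the work, as an engineer would, in place of code of your own. Each camera call takes 0.05 s, during which the arm holds its last target. There are 200 camera calls.

TASK

Two ink rollers lie on the bench: pick up the wider one by its ball knob, ease your grip until it swings round and hangs plumb and still from the knob, clear of the bench, then grip it firmly again. Carry it hanging like this in through the spring gate of the drying rack's fork, under the low shelf, and lower it gently so that it hangs from its wooden plate on both prongs, with the gate sprung shut behind it, and let go. Do not drop it on the bench or ram the rack with it, and leave the other roller and everything else on the bench where it is.

Things in the scene. Friction and masses are not known exactly. Their poses are not given: they have to be found in the camera images.
- wide_knob (a point): centre of the polished steel ball knob (20 mm diameter) at the handle end of the wide ink roller, 25 mm above the bench as it lies. x runs from knob to roller (straight down when it hangs plumb), y along the roller's width. An 8 mm neck joins it to the plate. Pinched with 90 N it keeps its angle, at 20 N it stops within 25 degrees of plumb, at 8 N within 10; under 3 N it slips out
- wide_plate (a point): centre of the face, away from the knob, of the wide ink roller's wooden plate: 36 mm along x from the knob, axes as the knob's. The plate is 8 mm thick, 46 mm along y, 50 mm along z; this face lies on the prongs in the end. From here a wooden handle 16 mm in diameter runs 72 mm on to a steel yoke 114 mm wide along y
- wide_roller (a point): centre of the wide black rubber roller, 50 mm diameter, 100 mm long along y, 150 mm along x from the knob. The roller does not turn in its yoke. The whole tool weighs 0.22 to 0.35 kg, centre of mass roughly 130 mm from the knob
- narrow_knob (a point): centre of the ball knob of the other ink roller, the same but with a roller only 50 mm long and yoke 64 mm wide; to be left alone. Axes as for the wide one
- rack_seat (a point): where the plate should hang in the fixed drying rack's fork: midway between two level steel prongs, at the height of their tops (180 mm above the bench). x points level into the fork, y across the prongs, z up. Gap 26 mm, prongs 14 mm wide and 10 mm thick, closed end of the gap 37 mm beyond along x. Posts 24 mm square at y = -150 and 150 mm, x = 78 mm; feet under them from x = -20 to 140 mm
- fork_mouth (a point): midpoint between the open ends of the prongs, at the height of their tops, 55 mm in front of the seat; axes as the seat's
- shelf_edge (a point): middle of the lower front edge of the slatted shelf over the fork, 161 mm above the prongs' tops and 9 mm in front of the seat; axes as the seat's. The shelf spans the whole rack and reaches back from here, so a gripper pointing straight down does not fit over the seat; one tilted 30 to 45 degrees, fingers forward and down, does
- gate (a joint): spring gate: a small steel flap across the fork's mouth at x = -52 mm, from 4 to 20 mm below the prongs' tops, pivoted on the prong on the +y side. 0 = shut; it swings inward only, to 1.5 rad, when the handle is pushed in with about 1 to 2.5 N at the handle (grip firmly, or the tool turns back about its knob), and springs shut by itself once the handle is more than about 32 mm past it
- bird: terracotta bird about 130 mm long, 105 mm high on a round foot, origin under its foot; leave alone
- bear: dark cast bear 108 mm high on a 50 x 60 mm wooden base, origin under the base; leave alone
- knife: utility knife lying flat, 175 mm long, 19 mm high, origin under its middle, x along it; leave alone
- brush: brush lying flat, 200 mm long along x, origin under its middle; leave alone
- glue: small bottle, 44 mm diameter, 110 mm high, origin under it; leave alone
- cup: red plastic cup, 72 mm across, 85 mm high, origin under it; leave alone
- driver: screwdriver lying flat, 160 mm long along x, origin under its middle; leave alone
Not all that is in view belongs to the job. Leave any purple look-alike of the part that bears wide_knob alone.

How it is judged:
By the outcome, as a careful person would: the job done as asked, in the order asked, and still so for the second after the job is handed in, with the robot touching nothing.
It also fails if it takes over 51 s, if anything falls off the work surface, if the arm or the gripper's body presses on something with over 40 N, if the wrist force passes 120 N, or if a joint passes its speed limit or range.

## Working session

There is one attempt and no reset: what is moved stays moved. The work goes in short steps, Python scripts to look and compute and a tool call to move; the robot and the scene stay as the last step left them, time stands still between calls to the robot, and variables do not carry over. Pictures are saved under pics/ and viewed, at most 10 in all, crops included, and the job is handed in when it is done.

Besides the shell and the picture viewer there is one more tool, called after "Request:" in YAML: its name, and indented under it one key for each argument. carry_out: Moves the arm, as the interface text tells. Its arguments: {"type":"object","properties":{"targets":{"type":"array","items":{"type":"object","properties":{"dp":{"type":"array","items":{"type":"number"}},"yaw":{"type":"number"}}}},"fingers":{"type":"number"},"grip_force":{"type":"number"}},"required":["targets"]}

```bash
mkdir -p pics; ls; python3 - <<'E'
from rig import r
import cv2
for n in ("scene","top"):
    cv2.imwrite(f"pics/{n}.png",r.grab_frame(n)[:,:,::-1])
    c=r.get_calibration(n);print(n,c)
print(r.sense(),r.tip_reach)
E
```

```text
pics
scene {'fx': 603.8582814591994, 'fy': 603.8582814591994, 'cx': 323.6672712311695, 'cy': 243.01792395837884, 'dist_coeffs': array([0.06361417, 0.        , 0.        , 0.        , 0.        ]), 'rvec': array([ 0.80733223,  2.51492893, -1.19334005]), 'tvec': array([ 342.2380985 ,  -52.02349581, 1775.29100014])}
top {'fx': 483.6987103246808, 'fy': 483.6987103246808, 'cx': 316.8383107454918, 'cy': 237.0484107092751, 'dist_coeffs': array([-0.03512145,  0.        ,  0.        ,  0.        ,  0.        ]), 'rvec': array([ 2.16233398, -2.20219678,  0.04728675]), 'tvec': array([ 110.02576393,  478.20549642, 1298.80535698])}
{'clock': 0.1, 'qpos': array([ 1.24863225e+00,  3.53611714e-01,  1.63406263e+00,  1.85793397e-06,
        1.15518930e+00, -2.36981415e-03]), 'qvel': array([-0.00072054, -0.00095263, -0.00259993, -0.00047819, -0.00109034,
        0.00034533]), 'joint_efforts': array([-1.24729202e-03, -6.06352901e+01, -3.42818177e+01, -1.20009304e-04,
        3.86821164e-03, -5.52002177e-05]), 'eef_pos': array([196.33142886, 592.92275453, 238.61501536]), 'tcp_rot': array([-3.14032167e+00, -4.71082344e-06,  2.82179764e+00]), 'contact_force': array([-0.24585996, -0.25020022,  0.50604366]), 'wrist_torque': array([ 0.03002544, -0.01671457, -0.04276797]), 'grasp_force': 0.0, 'opening': 0.9998103280672225} 8.0
```

View pics/scene.png

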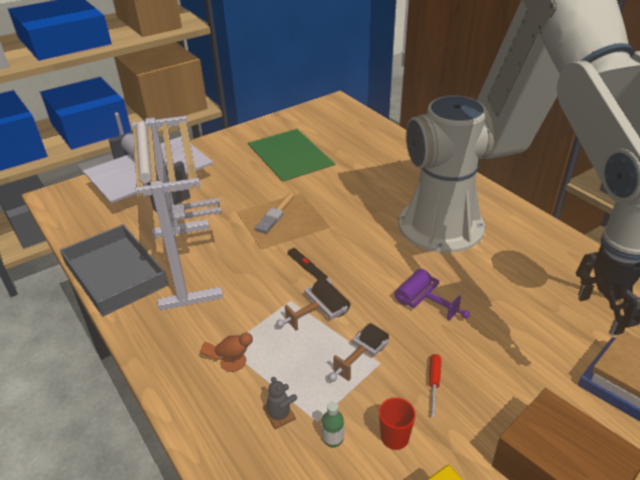

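View pics/top.png

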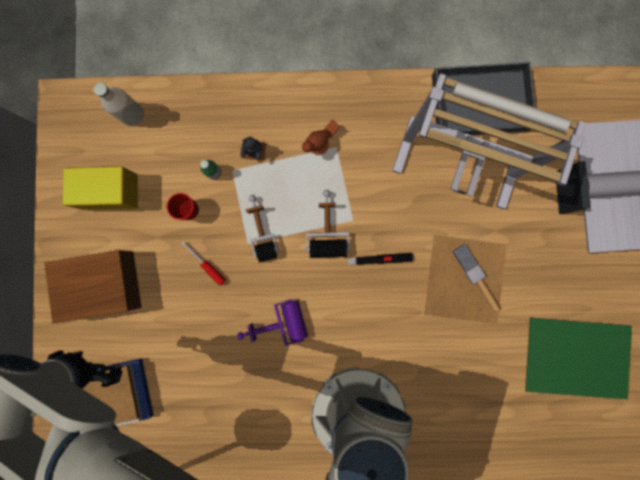

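The scene view shows the wide roller on the white sheet, with its knob near (281,324), the narrow one beside it at (332,377), and the rack at upper left. In the top view the wide knob is near (327,195), and the fork's prongs open downward near (457,188) and (503,205).

```bash
python3 - <<'E'
import cv2,numpy as np
t=cv2.imread("pics/top.png");s=cv2.imread("pics/scene.png")
def crop(im,x,y,w,h,W,H):
    c=cv2.resize(im[y:y+h,x:x+w],(W,H),interpolation=cv2.INTER_CUBIC)
    for i in range(0,w,10):
        cv2.line(c,(i*W//w,0),(i*W//w,4 if i%50 else 12),(0,0,255),1)
    for i in range(0,h,10):
        cv2.line(c,(0,i*H//h),(4 if i%50 else 12,i*H//h),(0,0,255),1)
    return c
a=crop(t,300,180,60,90,400,600); 
b=crop(t,390,60,200,150,400,300); d=crop(s,130,100,120,90,400,300)
cv2.imwrite("pics/m1.png",np.hstack([a,np.vstack([b,d])]))
E
```

```text
(no output)
```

View pics/m1.png

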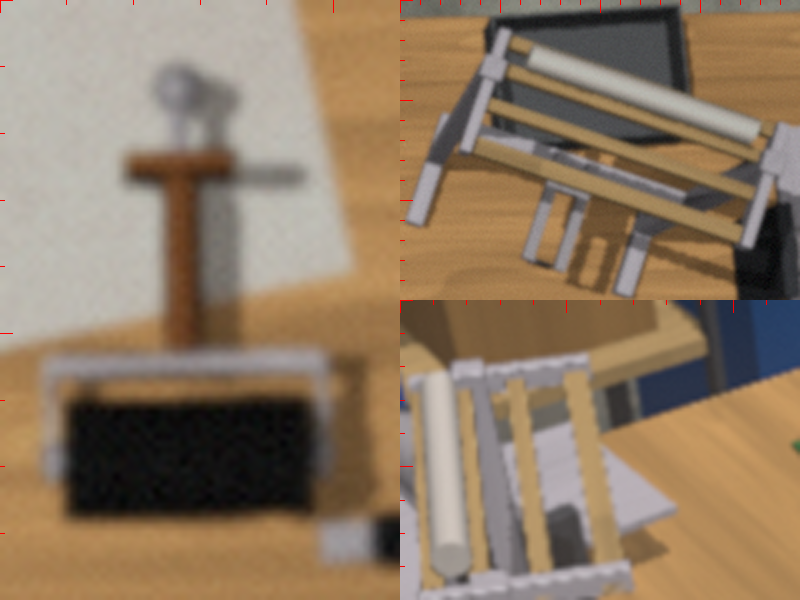

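The montage puts the wide knob at top pixel (326.7,193), its roller centre at (328.5,249), and the fork mouth between prong ends (456,190) and (472.5,193). The shelf's front edge runs from (427.5,131.5) to (562.5,181.5).

```bash
cat > h.py <<'E'
import numpy as np,cv2
from rig import r
def unproj(c,uv,z):
    K=np.array([[c["fx"],0,c["cx"]],[0,c["fy"],c["cy"]],[0,0,1]])
    p=cv2.undistortPoints(np.array([[uv]],float),K,c["dist_coeffs"])[0,0]
    R=cv2.Rodrigues(c["rvec"])[0];o=-R.T@c["tvec"];d=R.T@np.array([p[0],p[1],1])
    return o+d*(z-o[2])/d[2]
def proj(c,P):
    K=np.array([[c["fx"],0,c["cx"]],[0,c["fy"],c["cy"]],[0,0,1]])
    return cv2.projectPoints(np.atleast_2d(np.array(P,float)),c["rvec"],c["tvec"],K,c["dist_coeffs"])[0][:,0]
E
python3 - <<'E'
from h import *
t=r.get_calibration("top");s=r.get_calibration("scene")
np.set_printoptions(precision=1,suppress=True)
k=unproj(t,(326.7,193),25);ro=unproj(t,(328.5,249),40)
print("knob",k,unproj(s,(281,324),25),"roller",ro)
m=[unproj(t,p,180) for p in [(456,190),(472.5,193)]];print("mouth",m,(m[0]+m[1])/2, np.linalg.norm(m[0]-m[1]))
e=[unproj(t,p,341) for p in [(427.5,131.5),(562.5,181.5)]];d=e[1]-e[0]
print("shelf",e,np.degrees(np.arctan2(d[1],d[0])),np.linalg.norm(d))
f=[unproj(t,p,12) for p in [(398.5,171),(502.5,206)]];d=f[1]-f[0]
print("feet",f,np.degrees(np.arctan2(d[1],d[0])),np.linalg.norm(d))
print("cam",-cv2.Rodrigues(t["rvec"])[0].T@t["tvec"])
w=r.get_calibration("wrist");print(w,-cv2.Rodrigues(w["rvec"])[0].T@w["tvec"])
E
```

```text
knob [598.7  72.2  25. ] [597.9  77.9  25. ] roller [446.2  70.4  40. ]
mouth [array([ 576.3, -235.4,  180. ]), array([ 568.4, -274.6,  180. ])] [ 572.4 -255.   180. ] 39.927187556575355
shelf [array([ 674.8, -136.9,  341. ]), array([ 565.4, -411.8,  341. ])] -111.70306036936628 295.8221487683941
feet [array([ 657.6, -125.9,   12. ]), array([ 555.7, -407.2,   12. ])] -109.90891255664958 299.1531099869537
cam [ 400.5   79.4 1327. ]
{'fx': 363.9134218696357, 'fy': 363.9134218696357, 'cx': 329.9120093700184, 'cy': 242.03108956627023, 'dist_coeffs': array([-0.1,  0. ,  0. ,  0. ,  0. ]), 'rvec': array([-2.3, -1.7, -0.3]), 'tvec': array([-624.9,  -43.4,  380.9])} [117.4 620.2 372.8]
```

Request:
carry_out:
  targets:
    - {"dp": [0, 0, -10], "yaw": 0}

```text
clock: 0.22
eef_pos: [196.3, 592.6, 248.5]
tcp_rot: [-3.139, -0.0, 2.822]
contact_force: [-0.6, -0.9, 0.4]
opening: 0.998
grasp_force: 0.0
```

Request:
carry_out:
  targets:
    - {"dp": [-45, -30, 0], "yaw": -2}
    - {"dp": [-90, -61, 0], "yaw": -4}
    - {"dp": [-136, -91, 0], "yaw": -6}
    - {"dp": [-181, -122, 0], "yaw": -8}
    - {"dp": [-227, -152, 0], "yaw": -10}
    - {"dp": [-272, -183, 0], "yaw": -12}
    - {"dp": [-318, -213, 0], "yaw": -14}
    - {"dp": [-363, -244, 0], "yaw": -16}
    - {"dp": [-408, -274, 0], "yaw": -18}
    - {"dp": [-454, -305, 0], "yaw": -18.3}
    - {"dp": [-500, -335, 0], "yaw": -18.3}
    - {"dp": [-544, -366, 0], "yaw": -18.3}

```text
clock: 1.72
eef_pos: [599.1, 73.2, 250.1]
tcp_rot: [3.141, 0.001, 3.141]
contact_force: [0.7, 0.1, 0.2]
opening: 0.999
grasp_force: 0.0
```

```bash
python3 - <<'E'
from h import *
np.set_printoptions(precision=3,suppress=True)
c=r.get_calibration("wrist");im=r.grab_frame("wrist")
cv2.imwrite("pics/w1.png",im[:,:,::-1]);np.save("w1.npy",c,allow_pickle=True)
s=r.sense();print(s["qpos"],s["eef_pos"],s["tcp_rot"],s["clock"]);print(proj(c,[[598,74,25],[446,70,40]]))
E
```

```text
[ 0.113  0.313  1.666 -0.003  1.16  -1.455] [602.497  68.588 250.125] [-3.139  0.004  3.14 ] 1.775
[[330.309 202.284]
 [325.533  32.165]]
```

View pics/w1.png

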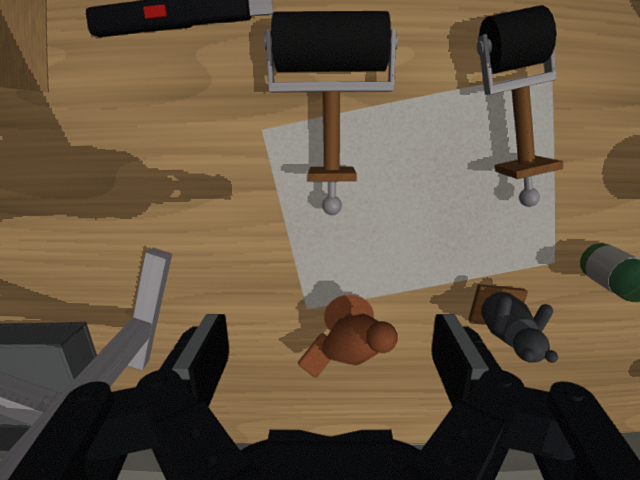

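The wrist view shows the wide knob at (332,206) and its roller at (331,42), so the tool is aligned with the handle and the knob estimate is good. Moves only shift and yaw, so I'm testing whether the arm tilts the tool when sent past its reach.

Request:
carry_out:
  targets:
    - {"dp": [-60, 0, 0], "yaw": 0}
    - {"dp": [-120, 0, 0], "yaw": 0}
    - {"dp": [-180, 0, 0], "yaw": 0}
    - {"dp": [-240, 0, 0], "yaw": 0}
    - {"dp": [-300, 0, 0], "yaw": 0}
    - {"dp": [-360, 0, 0], "yaw": 0}
    - {"dp": [-420, 0, 0], "yaw": 0}
    - {"dp": [-480, 0, 0], "yaw": 0}
    - {"dp": [-540, 0, 0], "yaw": 0}
    - {"dp": [-580, 0, 0], "yaw": 0}

```text
clock: 3.02
eef_pos: [1042.5, 68.6, 221.2]
tcp_rot: [3.138, 0.047, 3.141]
contact_force: [0.2, -0.6, 0.0]
opening: 0.999
grasp_force: 0.0
```

```bash
python3 - <<'E'
from h import *
np.set_printoptions(precision=3,suppress=True)
s=r.sense();print(s["qpos"],s["eef_pos"],s["tcp_rot"],s["clock"])
c=np.load("w1.npy",allow_pickle=True).item()
print(unproj(c,(332,205.5),25),unproj(c,(331,42),25),"bird foot",unproj(c,(347,310),10),"bird head",unproj(c,(381,337),95),"bear",unproj(c,(497,300),10))
print([unproj(c,p,25) for p in [(528,197)]])
E
```

```text
[ 0.064  1.239  0.061  0.     1.795 -1.506] [1042.534   68.566  221.152] [3.138 0.047 3.141] 3.025
[601.32   75.707  25.   ] [451.087  74.689  25.   ] bird foot [729.577  93.431  10.   ] bird head [709.743 121.128  95.   ] bear [717.692 269.503  10.   ]
[array([591.704, 276.431,  25.   ])]
```

Request:
carry_out:
  targets:
    - {"dp": [60, 0, 0], "yaw": 0}
    - {"dp": [100, 0, 0], "yaw": 0}

```text
clock: 3.28
eef_pos: [987.7, 69.4, 225.3]
tcp_rot: [3.138, 0.056, 3.141]
contact_force: [1.5, 0.9, 1.0]
opening: 1.004
grasp_force: 0.0
```

Request:
carry_out:
  targets:
    - {"dp": [-700, 0, 0], "yaw": 0}
    - {"dp": [-700, 0, 0], "yaw": 0}
    - {"dp": [-700, 0, 0], "yaw": 0}
    - {"dp": [-700, 0, 0], "yaw": 0}

```text
clock: 3.78
eef_pos: [1068.4, 61.6, 206.7]
tcp_rot: [3.135, 0.111, 3.141]
contact_force: [0.3, -0.7, 0.7]
opening: 0.999
grasp_force: 0.0
```

```bash
python3 - <<'E'
from h import *
np.set_printoptions(precision=3,suppress=True)
s=r.sense();print(s["qpos"],s["eef_pos"],s["tcp_rot"],s["clock"])
E
```

```text
[ 0.056  1.255  0.058  0.001  1.717 -1.514] [1068.392   61.585  206.688] [3.135 0.111 3.141] 3.775
```

Request:
carry_out:
  targets:
    - {"dp": [-700, 0, -150], "yaw": 0}
    - {"dp": [-700, 0, -150], "yaw": 0}
    - {"dp": [-700, 0, -150], "yaw": 0}
    - {"dp": [-700, 0, -150], "yaw": 0}
    - {"dp": [-700, 0, -150], "yaw": 0}
    - {"dp": [-700, 0, -150], "yaw": 0}

```text
clock: 4.53
eef_pos: [1081.4, 47.7, 230.2]
tcp_rot: [3.132, 0.164, 3.14]
contact_force: [0.7, 0.4, -0.2]
opening: 1.001
grasp_force: 0.0
```

```bash
python3 - <<'E'
from h import *
np.set_printoptions(precision=4,suppress=True)
s=r.sense();print(s["qpos"],s["eef_pos"],s["tcp_rot"],s["clock"])
E
```

```text
[ 0.042   1.2349  0.0583  0.0022  1.6844 -1.5279] [1081.3567   47.7079  230.2439] [3.1323 0.1638 3.1404] 4.525
```

Request:
carry_out:
  targets:
    - {"dp": [-400, 0, -150], "yaw": 0}

```text
clock: 4.65
eef_pos: [1090.8, 45.7, 246.6]
tcp_rot: [3.131, 0.204, 3.14]
contact_force: [-0.4, 0.6, -0.1]
opening: 0.998
grasp_force: 0.0
```

Request:
carry_out:
  targets:
    - {"dp": [-400, 0, -150], "yaw": 0}

```text
clock: 4.78
eef_pos: [1100.4, 43.6, 270.5]
tcp_rot: [3.129, 0.25, 3.139]
contact_force: [0.3, -0.3, 0.3]
opening: 1.002
grasp_force: 0.0
```

Request:
carry_out:
  targets:
    - {"dp": [-400, 0, -150], "yaw": 0}

```text
clock: 4.9
eef_pos: [1108.2, 41.5, 293.7]
tcp_rot: [3.127, 0.293, 3.139]
contact_force: [-1.0, 0.3, 0.3]
opening: 0.995
grasp_force: 0.0
```

Request:
carry_out:
  targets:
    - {"dp": [-400, 0, -150], "yaw": 0}

```text
clock: 5.03
eef_pos: [1115.0, 39.5, 316.8]
tcp_rot: [3.125, 0.333, 3.138]
contact_force: [-0.8, 0.3, -0.1]
opening: 1.0
grasp_force: 0.0
```

Request:
carry_out:
  targets:
    - {"dp": [-400, 60, -100], "yaw": 0}

```text
clock: 5.15
eef_pos: [1123.4, 45.6, 335.8]
tcp_rot: [3.123, 0.376, 3.136]
contact_force: [0.4, 0.4, 0.1]
opening: 1.004
grasp_force: 0.0
```

Request:
carry_out:
  targets:
    - {"dp": [-400, 60, -100], "yaw": 0}

```text
clock: 5.28
eef_pos: [1130.5, 53.7, 353.9]
tcp_rot: [3.121, 0.415, 3.137]
contact_force: [0.3, 0.9, 0.2]
opening: 1.0
grasp_force: 0.0
```

Request:
carry_out:
  targets:
    - {"dp": [-400, 60, -100], "yaw": 0}

```text
clock: 5.4
eef_pos: [1136.8, 60.3, 374.9]
tcp_rot: [3.118, 0.456, 3.136]
contact_force: [0.3, 1.0, 0.6]
opening: 1.0
grasp_force: 0.0
```

Request:
carry_out:
  targets:
    - {"dp": [-400, 60, -100], "yaw": 0}

```text
clock: 5.52
eef_pos: [1142.0, 66.1, 398.3]
tcp_rot: [3.115, 0.497, 3.135]
contact_force: [-0.8, -0.3, 0.5]
opening: 1.0
grasp_force: 0.0
```

Request:
carry_out:
  targets:
    - {"dp": [-400, 60, -100], "yaw": 0}

```text
clock: 5.65
eef_pos: [1146.1, 71.4, 423.0]
tcp_rot: [3.112, 0.538, 3.133]
contact_force: [0.5, -0.1, 1.0]
opening: 1.004
grasp_force: 0.0
```

Request:
carry_out:
  targets:
    - {"dp": [-400, 60, -100], "yaw": 0}

```text
clock: 5.78
eef_pos: [1149.1, 76.5, 448.8]
tcp_rot: [3.109, 0.578, 3.132]
contact_force: [0.2, 0.1, -0.3]
opening: 0.995
grasp_force: 0.0
```

```bash
python3 - <<'E'
from h import *
np.set_printoptions(precision=4,suppress=True)
s=r.sense();print(s["qpos"],s["eef_pos"],s["tcp_rot"],s["clock"])
E
```

```text
[ 0.068   1.0661  0.0591 -0.0097  1.4374 -1.5042] [1149.1188   76.5088  448.7943] [3.1085 0.5782 3.1316] 5.775
```

```bash
cat >> h.py <<'E'
from scipy.spatial.transform import Rotation as Ro
np.set_printoptions(precision=3,suppress=True)
def pose():
    s=r.sense();return s["eef_pos"],Ro.from_euler("xyz",s["tcp_rot"]).as_matrix(),s
def go(ball,off=(5,0,-9)):
    "tool-frame dp bringing the tool-frame point off onto world point ball"
    p,R,s=pose();return R.T@(np.array(ball)-p-R@np.array(off,float))
E
python3 - <<'E'
from h import *
s=r.get_calibration("scene")
print([unproj(s,p,0) for p in [(340,95),(30,195)]], "cam",-cv2.Rodrigues(s["rvec"])[0].T@s["tvec"])
for P in ([376,-1034,450],[300,-800,900],[300,-1300,0],[600,-1300,0]): print(P,proj(s,[P]))
p,R,_=pose();print(R)
for a in (-2,-1,1,2): print(a,(R@Ro.from_euler("z",a,degrees=True).as_matrix())[:,1])
print(go([601,75.5,25]),go([601,75.5,145]))
E
```

```text
[array([-269.195, -862.954,    0.   ]), array([ 931.337, -877.777,    0.   ])] cam [1071.601  960.472 1095.744]
[376, -1034, 450] [[148.186  -0.401]]
[300, -800, 900] [[ 174.519 -167.83 ]]
[300, -1300, 0] [[163.358  93.847]]
[600, -1300, 0] [[ 89.765 114.449]]
[[-0.837 -0.008  0.547]
 [ 0.008  1.     0.028]
 [-0.547  0.028 -0.837]]
-2 [-0.037  0.999  0.009]
-1 [-0.023  1.     0.018]
1 [0.007 0.999 0.037]
2 [0.021 0.999 0.047]
[685.602  -8.309  64.104] [620.017  -4.988 -36.333]
```

Request:
carry_out:
  targets:
    - {"dp": [58, 0, -3], "yaw": -1}
    - {"dp": [116, -1, -7], "yaw": -1}
    - {"dp": [174, -1, -10], "yaw": -1}
    - {"dp": [232, -2, -13], "yaw": -1}
    - {"dp": [290, -2, -17], "yaw": -1}
    - {"dp": [348, -3, -20], "yaw": -1}
    - {"dp": [406, -3, -24], "yaw": -1}
    - {"dp": [464, -4, -27], "yaw": -1}
    - {"dp": [522, -4, -31], "yaw": -1}
    - {"dp": [580, -5, -34], "yaw": -1}
    - {"dp": [620, -5, -36], "yaw": -1}
    - {"dp": [620, -5, -36], "yaw": -1}

```text
clock: 7.28
eef_pos: [604.8, 75.2, 137.9]
tcp_rot: [3.12, 0.572, -3.13]
contact_force: [0.9, 0.2, 0.7]
opening: 1.001
grasp_force: 0.0
```

```bash
python3 - <<'E'
from h import *
p,R,s=pose();print(p,s["tcp_rot"],s["clock"],s["qpos"])
im=r.grab_frame("wrist");c=r.get_calibration("wrist");cv2.imwrite("pics/w2.png",im[:,:,::-1])
print(proj(c,[[601,75.5,25]]),go([601,75.5,25]),R[:,1]);np.save("w2.npy",c,allow_pickle=True)
E
```

```text
[604.841  75.168 137.881] [ 3.12   0.572 -3.13 ] 7.275 [ 0.151  0.287  2.168 -0.44   0.127 -1.017]
[[326.75 150.39]] [ 59.252  -1.541 101.67 ] [-0.023  1.     0.018]
```

View pics/w2.png

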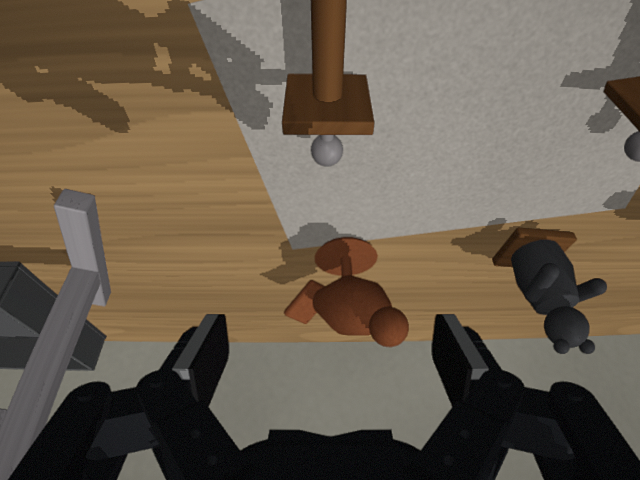

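The wrist view confirms the knob at (327,150), matching the predicted (326.8,150.4). I'll go down now.

Request:
carry_out:
  targets:
    - {"dp": [6, 0, 10], "yaw": 0}
    - {"dp": [12, 0, 20], "yaw": 0}
    - {"dp": [18, -0.5, 31], "yaw": 0}
    - {"dp": [24, -0.5, 41], "yaw": 0}
    - {"dp": [30, -1, 51], "yaw": 0}
    - {"dp": [36, -1, 61], "yaw": 0}
    - {"dp": [42, -1, 72], "yaw": 0}
    - {"dp": [48, -1.5, 82], "yaw": 0}
    - {"dp": [54, -1.5, 92], "yaw": 0}
    - {"dp": [59, -1.5, 101.5], "yaw": 0}
    - {"dp": [59, -1.5, 101.5], "yaw": 0}

```text
clock: 8.7
eef_pos: [628.9, 75.2, 47.6]
tcp_rot: [3.115, 0.519, -3.129]
contact_force: [-1.2, 0.5, 0.0]
opening: 1.002
grasp_force: 0.0
```

```bash
python3 - <<'E'
from h import *
p,R,s=pose();print(p,s["tcp_rot"],s["clock"],s["qpos"],s["contact_force"])
print(go([601,75.5,25]))
E
```

```text
[628.888  75.23   47.618] [ 3.115  0.519 -3.129] 8.7 [ 0.135  0.493  2.12  -1.295  0.035 -0.17 ] [-1.212  0.471  0.008]
[30.431  0.47  14.818]
```

Request:
carry_out:
  targets:
    - {"dp": [15, 0.5, 7], "yaw": 0}
    - {"dp": [30, 0.5, 15], "yaw": 0}
    - {"dp": [30, 0.5, 15], "yaw": 0}

```text
clock: 9.07
eef_pos: [616.4, 75.5, 32.3]
tcp_rot: [3.112, 0.491, -3.128]
contact_force: [0.1, 0.1, -1.2]
opening: 0.998
grasp_force: 0.0
```

```bash
python3 - <<'E'
from h import *
p,R,s=pose();print(p,s["tcp_rot"],s["clock"],s["qpos"],s["contact_force"])
print(go([601,75.5,25]),R)
E
```

```text
[616.431  75.541  32.349] [ 3.112  0.491 -3.128] 9.075 [ 0.135  0.511  2.131 -1.295  0.029 -0.169] [ 0.075  0.057 -1.22 ]
[12.073  0.19   8.211] [[-0.882 -0.027  0.471]
 [-0.012  0.999  0.036]
 [-0.472  0.026 -0.881]]
```

Request:
carry_out:
  targets:
    - {"dp": [7, 0, 5], "yaw": 0}
    - {"dp": [14, 0, 10], "yaw": 0}
    - {"dp": [14, 0, 10], "yaw": 0}

```text
clock: 9.45
eef_pos: [613.2, 75.6, 23.8]
tcp_rot: [3.111, 0.478, -3.128]
contact_force: [0.4, -0.2, 0.2]
opening: 1.0
grasp_force: 0.0
```

```bash
python3 - <<'E'
from h import *
p,R,s=pose();print(p,s["tcp_rot"],s["clock"],s["qpos"],s["contact_force"])
print(go([601,75.5,25]),R[:,1]); 
E
```

```text
[613.173  75.63   23.753] [ 3.111  0.478 -3.128] 9.45 [ 0.134  0.526  2.131 -1.295  0.026 -0.169] [ 0.383 -0.223  0.18 ]
[5.237 0.243 2.3  ] [-0.028  0.999  0.027]
```

Request:
carry_out:
  targets:
    - {"dp": [9, 0, 3], "yaw": 0}
    - {"dp": [9, 0, 3], "yaw": 0}

```text
clock: 9.7
eef_pos: [608.3, 75.5, 20.6]
tcp_rot: [3.11, 0.47, -3.127]
contact_force: [0.7, -0.4, 0.2]
opening: 1.006
grasp_force: 0.0
```

```bash
python3 - <<'E'
from h import *
p,R,s=pose();print(p,s["tcp_rot"],s["clock"],s["qpos"],s["contact_force"])
print(go([601,75.5,25]),R[:,1]); 
E
```

```text
[608.341  75.548  20.564] [ 3.11   0.47  -3.127] 9.7 [ 0.134  0.528  2.136 -1.295  0.024 -0.169] [ 0.654 -0.414  0.195]
[-0.466  0.283  1.724] [-0.028  0.999  0.028]
```

Request:
carry_out:
  targets:
    - {"dp": [0, 0, 0], "yaw": 0}
    - {"dp": [0, 0, 0], "yaw": 0}
    - {"dp": [0, 0, 0], "yaw": 0}
    - {"dp": [0, 0, 0], "yaw": 0}
    - {"dp": [0, 0, 0], "yaw": 0}
    - {"dp": [0, 0, 0], "yaw": 0}
  fingers: -1
  grip_force: 100

```text
clock: 10.45
eef_pos: [608.7, 75.6, 21.1]
tcp_rot: [3.11, 0.471, -3.128]
contact_force: [-3.5, -1.1, 6.4]
opening: 0.176
grasp_force: 97.5
```

```bash
python3 - <<'E'
from h import *
p,R,s=pose();print(p,s["tcp_rot"],s["clock"],s["qpos"],s["contact_force"],s["opening"],s["grasp_force"])
w=np.array([0,0,1.]);print("up",R.T@w,"fwd",R.T@[1,0,0])
E
```

```text
[608.721  75.56   21.108] [ 3.11   0.471 -3.128] 10.45 [ 0.134  0.527  2.136 -1.295  0.024 -0.169] [-3.542 -1.123  6.404] 0.17641377350298662 97.49667406082153
up [-0.454  0.028 -0.891] fwd [-0.891 -0.028  0.453]
```

Request:
carry_out:
  targets:
    - {"dp": [-5, 0, -10], "yaw": 0}
    - {"dp": [-10, 0.5, -20], "yaw": 0}
    - {"dp": [-16, 1, -31], "yaw": 0}
    - {"dp": [-21, 1.5, -42], "yaw": 0}
    - {"dp": [-27, 2, -53], "yaw": 0}
    - {"dp": [-32, 2, -64], "yaw": 0}
    - {"dp": [-38, 2.5, -75], "yaw": 0}
    - {"dp": [-43, 3, -86], "yaw": 0}
    - {"dp": [-50, 3, -98], "yaw": 0}

```text
clock: 11.58
eef_pos: [608.6, 75.5, 131.4]
tcp_rot: [3.11, 0.47, -3.127]
contact_force: [1.3, 0.2, -2.1]
opening: 0.176
grasp_force: 97.6
```

```bash
python3 - <<'E'
from h import *
p,R,s=pose();print(p,s["tcp_rot"],s["clock"],s["qpos"],s["contact_force"],s["opening"],s["grasp_force"],s["wrist_torque"])
a=r.grab_frame("wrist");b=r.grab_frame("scene")
b=cv2.resize(b[220:400,180:420],(640,480),interpolation=cv2.INTER_CUBIC)
cv2.imwrite("pics/g1.png",cv2.resize(np.hstack([a,b]),(800,300))[:,:,::-1])
E
```

```text
[608.558  75.451 131.394] [ 3.11   0.47  -3.127] 11.575 [ 0.133  0.309  2.096 -0.087  0.267 -1.38 ] [ 1.281  0.166 -2.114] 0.17634626454367788 97.62879967689514 [-0.092 -0.021  0.003]
```

View pics/g1.png

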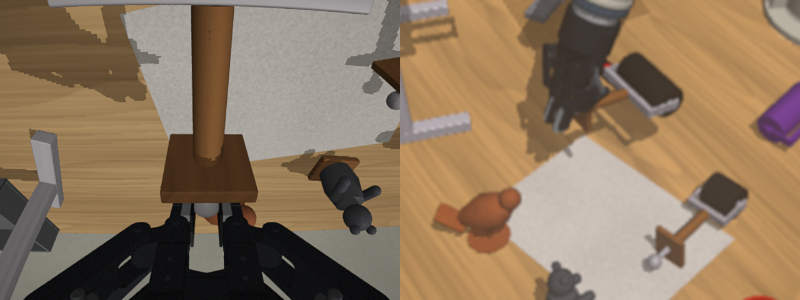

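The wrist view shows the tool lifted by its knob and held firm. Next I raise it well clear of the rack, then tilt toward the fork direction at the reach limit.

Request:
carry_out:
  targets:
    - {"dp": [-22, 1, -42], "yaw": 2}
    - {"dp": [-46, 3, -90], "yaw": 4}
    - {"dp": [-72, 4, -141], "yaw": 6}
    - {"dp": [-98, 6, -192], "yaw": 8}
    - {"dp": [-124, 7, -243], "yaw": 10}
    - {"dp": [-150, 9, -294], "yaw": 12}
    - {"dp": [-176, 10, -345], "yaw": 14}
    - {"dp": [-202, 12, -396], "yaw": 16}
    - {"dp": [-225, 14, -442], "yaw": 18}
    - {"dp": [-236, 14, -463], "yaw": 20}

```text
clock: 12.92
eef_pos: [609.1, 75.0, 654.1]
tcp_rot: [2.938, 0.433, 2.768]
contact_force: [-0.4, -0.6, -2.9]
opening: 0.173
grasp_force: 97.8
```

```bash
python3 - <<'E'
from h import *
p,R,s=pose();print(p,s["tcp_rot"],s["clock"],s["qpos"],s["grasp_force"])
print(R.T@(np.array([440,-720,720])-p),R)
E
```

```text
[609.104  74.953 654.113] [2.938 0.433 2.768] 12.925 [ 0.132 -0.051  1.321 -0.023  1.396 -1.111] 97.77879595756531
[-148.075 -784.519 -165.803] [[-0.845  0.279  0.456]
 [ 0.331  0.943  0.038]
 [-0.42   0.183 -0.889]]
```

Request:
carry_out:
  targets:
    - {"dp": [-10, -54, -12], "yaw": 0}
    - {"dp": [-21, -110, -24], "yaw": 0}
    - {"dp": [-32, -168, -36], "yaw": 0}
    - {"dp": [-42, -224, -48], "yaw": 0}
    - {"dp": [-53, -280, -60], "yaw": 0}
    - {"dp": [-64, -336, -72], "yaw": 0}
    - {"dp": [-74, -392, -84], "yaw": 0}
    - {"dp": [-85, -448, -96], "yaw": 0}
    - {"dp": [-95, -504, -108], "yaw": 0}
    - {"dp": [-106, -560, -120], "yaw": 0}
    - {"dp": [-117, -616, -132], "yaw": 0}
    - {"dp": [-127, -672, -144], "yaw": 0}

```text
clock: 14.42
eef_pos: [463.8, -608.2, 709.5]
tcp_rot: [2.94, 0.429, 2.769]
contact_force: [0.8, -1.8, -2.7]
opening: 0.18
grasp_force: 97.9
```

Request:
carry_out:
  targets:
    - {"dp": [-11, -56, -12], "yaw": 0}
    - {"dp": [-21, -112, -24], "yaw": 0}

```text
clock: 14.68
eef_pos: [442.8, -705.8, 716.1]
tcp_rot: [2.94, 0.433, 2.766]
contact_force: [1.0, -1.4, -1.7]
opening: 0.179
grasp_force: 97.9
```

```bash
python3 - <<'E'
from h import *
p,R,s=pose();print(p,s["tcp_rot"],s["clock"],s["qpos"],s["grasp_force"])
az=s["qpos"][0];d=np.array([np.cos(az)*.75,np.sin(az)*.75,.66])
print(R.T@d*400,R)
E
```

```text
[ 442.803 -705.787  716.062] [2.94  0.433 2.766] 14.675 [-1.188  0.702  0.14   0.524  2.084 -2.117] 97.864830493927
[-297.92  -182.813 -193.699] [[-0.845  0.281  0.456]
 [ 0.333  0.942  0.036]
 [-0.419  0.182 -0.889]]
```

Request:
carry_out:
  targets:
    - {"dp": [-300, -180, -190], "yaw": 0}
    - {"dp": [-300, -180, -190], "yaw": 0}

```text
clock: 14.92
eef_pos: [451.9, -720.9, 722.5]
tcp_rot: [2.956, 0.47, 2.756]
contact_force: [0.4, 0.0, -3.6]
opening: 0.178
grasp_force: 98.0
```

Request:
carry_out:
  targets:
    - {"dp": [-300, -180, -190], "yaw": 0}

```text
clock: 15.05
eef_pos: [455.2, -726.7, 736.8]
tcp_rot: [2.981, 0.511, 2.754]
contact_force: [1.3, -0.2, -2.5]
opening: 0.175
grasp_force: 98.0
```

```bash
python3 - <<'E'
from h import *
p,R,s=pose();print(p,s["tcp_rot"],s["clock"],s["qpos"],s["grasp_force"])
az=s["qpos"][0];d=np.array([np.cos(az)*.75,np.sin(az)*.75,.66])
print(R.T@d*400,R)
E
```

```text
[ 455.152 -726.732  736.813] [2.981 0.511 2.754] 15.05 [-1.193  0.729  0.059  0.541  2.04  -2.093] 98.00002455711365
[-310.392 -193.006 -161.559] [[-0.807  0.301  0.508]
 [ 0.33   0.943 -0.034]
 [-0.489  0.14  -0.861]]
```

Request:
carry_out:
  targets:
    - {"dp": [-300, -200, -160], "yaw": 0}

```text
clock: 15.18
eef_pos: [457.8, -736.7, 746.2]
tcp_rot: [3.002, 0.55, 2.749]
contact_force: [-0.6, 0.8, -2.7]
opening: 0.176
grasp_force: 98.0
```

Request:
carry_out:
  targets:
    - {"dp": [-300, -200, -160], "yaw": 0}

```text
clock: 15.3
eef_pos: [459.2, -747.5, 753.5]
tcp_rot: [3.02, 0.585, 2.743]
contact_force: [-0.0, -0.2, -2.5]
opening: 0.175
grasp_force: 98.0
```

Request:
carry_out:
  targets:
    - {"dp": [-300, -200, -160], "yaw": 0}

```text
clock: 15.42
eef_pos: [459.2, -757.9, 761.8]
tcp_rot: [3.037, 0.619, 2.737]
contact_force: [0.2, 0.2, -3.0]
opening: 0.177
grasp_force: 98.0
```

Request:
carry_out:
  targets:
    - {"dp": [-300, -200, -160], "yaw": 0}

```text
clock: 15.55
eef_pos: [457.8, -767.5, 771.8]
tcp_rot: [3.055, 0.654, 2.732]
contact_force: [-0.5, -0.5, -3.0]
opening: 0.179
grasp_force: 98.0
```

```bash
python3 - <<'E'
from h import *
p,R,s=pose();print(p,s["tcp_rot"],s["clock"],s["qpos"],s["grasp_force"])
print(R, "tilt",np.degrees(np.arccos(-R[2,2])),"head",np.degrees(np.arctan2(R[1,2],R[0,2])))
for a in (0,4,6,8,10,12): 
  y=(R@Ro.from_euler("z",a,degrees=True).as_matrix())[:,1];print(a,y,np.degrees(np.arctan2(y[1],y[0])))
E
```

```text
[ 457.768 -767.507  771.78 ] [3.055 0.654 2.732] 15.55 [-1.223  0.714  0.059  0.555  1.895 -2.104] 97.99408793449402
[[-0.728  0.349  0.59 ]
 [ 0.316  0.935 -0.163]
 [-0.609  0.068 -0.79 ]] tilt 37.767911970315986 head -15.407893649699075
0 [0.349 0.935 0.068] 69.52527997000396
4 [0.399 0.91  0.111] 66.3372892396104
6 [0.423 0.896 0.132] 64.73271937077939
8 [0.447 0.882 0.152] 63.11915783956283
10 [0.47  0.866 0.173] 61.49514395487362
12 [0.493 0.848 0.193] 59.85921399168441
```

Request:
carry_out:
  targets:
    - {"dp": [-300, -200, -160], "yaw": 0}

```text
clock: 15.68
eef_pos: [455.0, -775.9, 783.9]
tcp_rot: [3.075, 0.69, 2.728]
contact_force: [-0.4, -0.4, -3.8]
opening: 0.174
grasp_force: 98.0
```

Request:
carry_out:
  targets:
    - {"dp": [-300, -200, -160], "yaw": 0}

```text
clock: 15.8
eef_pos: [450.7, -783.4, 797.6]
tcp_rot: [3.095, 0.726, 2.725]
contact_force: [0.5, -0.2, -2.6]
opening: 0.176
grasp_force: 98.0
```

```bash
python3 - <<'E'
from h import *
p,R,s=pose();print(p,s["tcp_rot"],s["clock"],s["qpos"],s["grasp_force"])
print(R, "tilt",np.degrees(np.arccos(-R[2,2])),"head",np.degrees(np.arctan2(R[1,2],R[0,2])))
for a in (-6,-4,-2): 
  y=(R@Ro.from_euler("z",a,degrees=True).as_matrix())[:,1];print(a,y,np.degrees(np.arctan2(y[1],y[0])))
for P in ([430,-450,700],[430,-200,500]): print(R.T@(np.array(P)-p))
E
```

```text
[ 450.691 -783.407  797.553] [3.095 0.726 2.725] 15.8 [-1.244  0.699  0.059  0.568  1.831 -2.108] 98.00056099891663
[[-0.684  0.376  0.625]
 [ 0.303  0.926 -0.226]
 [-0.664  0.035 -0.747]] tilt 41.66903860127613 head -19.847535733789698
-6 [ 0.303  0.953 -0.035] 72.37998393798104
-4 [ 0.327  0.945 -0.011] 70.8851324257086
-2 [0.352 0.936 0.012] 69.39107020121678
[179.872 297.516 -15.323]
[388.356 521.997  77.646]
```

```bash
python3 - <<'E'
from h import *
O=(4.5,.3,-7.3)
print(go([450,-215,400],O), go([450,-215,400],O)/12)
E
```

```text
[432.029 511.827 175.538] [36.002 42.652 14.628]
```

Request:
carry_out:
  targets:
    - {"dp": [36, 43, 15], "yaw": -3}
    - {"dp": [72, 85, 29], "yaw": -3}
    - {"dp": [108, 128, 44], "yaw": -3}
    - {"dp": [144, 171, 59], "yaw": -3}
    - {"dp": [180, 213, 73], "yaw": -3}
    - {"dp": [216, 256, 88], "yaw": -3}
    - {"dp": [252, 299, 102], "yaw": -3}
    - {"dp": [288, 341, 117], "yaw": -3}
    - {"dp": [324, 384, 132], "yaw": -3}
    - {"dp": [360, 427, 146], "yaw": -3}
    - {"dp": [396, 469, 161], "yaw": -3}
    - {"dp": [432, 512, 176], "yaw": -3}

```text
clock: 17.3
eef_pos: [456.1, -231.9, 408.7]
tcp_rot: [3.14, 0.728, 2.793]
contact_force: [0.7, 0.7, -3.0]
opening: 0.174
grasp_force: 98.0
```

Request:
carry_out:
  targets:
    - {"dp": [0, 0, 0], "yaw": 0}
    - {"dp": [0, 0, 0], "yaw": 0}

```text
clock: 17.55
eef_pos: [457.2, -233.2, 410.3]
tcp_rot: [3.141, 0.728, 2.796]
contact_force: [0.0, -0.5, -2.1]
opening: 0.178
grasp_force: 98.0
```

```bash
python3 - <<'E'
from h import *
p,R,s=pose();print(p,s["clock"],s["qpos"],s["grasp_force"],s["contact_force"],s["wrist_torque"],s["opening"])
print(R, "tilt",np.degrees(np.arccos(-R[2,2])),"head",np.degrees(np.arctan2(R[1,2],R[0,2])))
a=r.grab_frame("top");b=r.grab_frame("scene");cv2.imwrite("pics/s0.png",b[:,:,::-1])
a=cv2.resize(a[60:300,260:580],(400,300),interpolation=cv2.INTER_CUBIC);b=cv2.resize(b[60:360,80:480],(400,300))
w=cv2.resize(r.grab_frame("wrist"),(400,300))
cv2.imwrite("pics/e1.png",np.vstack([np.hstack([a,b]),np.hstack([w,w*0])])[:,:,::-1])
E
```

```text
[ 457.235 -233.208  410.287] 17.55 [-0.573 -0.308  2.121  0.259  0.63  -1.953] 97.9764461517334 [ 0.022 -0.509 -2.143] [0.074 0.291 0.004] 0.17836555868601023
[[-0.702  0.338  0.626]
 [ 0.253  0.941 -0.225]
 [-0.665  0.001 -0.746]] tilt 41.71851570835093 head -19.7301419611353
```

View pics/e1.png

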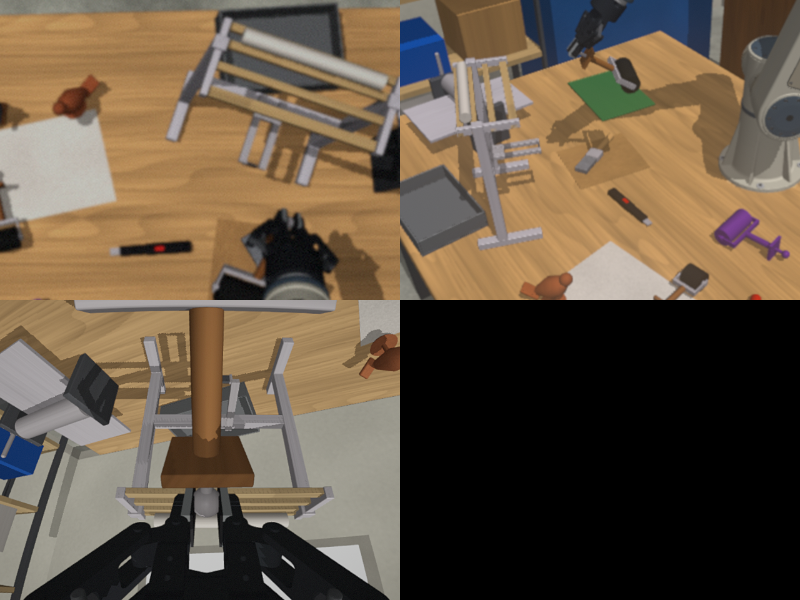

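The roller is held firm, tail toward the robot, in front of the fork and facing it. I'll ease the grip to 20 N.

Request:
carry_out:
  targets:
    - {"dp": [0, 0, 0], "yaw": 0}
    - {"dp": [0, 0, 0], "yaw": 0}
    - {"dp": [0, 0, 0], "yaw": 0}
    - {"dp": [0, 0, 0], "yaw": 0}
    - {"dp": [0, 0, 0], "yaw": 0}
    - {"dp": [0, 0, 0], "yaw": 0}
  grip_force: 20

```text
clock: 18.45
eef_pos: [456.7, -233.0, 408.7]
tcp_rot: [3.14, 0.725, 2.795]
contact_force: [0.0, -0.5, -2.8]
opening: 0.176
grasp_force: 98.0
```

```bash
cat > tip.py <<'E'
from h import *
p,R,s=pose();print(p,s["clock"],s["grasp_force"],s["opening"],s["contact_force"],s["wrist_torque"])
a=r.grab_frame("wrist");np.save("w.npy",r.get_calibration("wrist"),allow_pickle=True)
b=r.grab_frame("scene")
ball=p+R@[4.5,.3,-7.3];c=r.get_calibration("wrist");cs=r.get_calibration("scene")
yy=R[:,1];fx=np.array([.937,-.35,0])
for th in (0,10,20,30): # tail direction: th back from plumb
    d=np.array([0,0,-np.cos(np.radians(th))])-fx*np.sin(np.radians(th))
    print(th,"wrist roller",proj(c,[ball+150*d]),"scene",proj(cs,[ball+150*d]))
print("ball",ball,proj(c,[ball]),proj(cs,[ball]))
u,v=proj(cs,[ball])[0].astype(int);y0=max(v-70,0);x0=u-80
bb=cv2.resize(b[y0:y0+150,x0:x0+200],(400,300),interpolation=cv2.INTER_CUBIC);print("crop",x0,y0)
import sys
cv2.imwrite(sys.argv[1],np.hstack([cv2.resize(a,(400,300)),bb])[:,:,::-1])
E
python3 tip.py pics/e2.png
```

```text
[ 456.728 -232.965  408.74 ] 18.45 97.99590826034546 0.17573642214105653 [ 0.021 -0.541 -2.792] [ 0.102  0.309 -0.003]
0 wrist roller [[328.835  83.031]] scene [[260.958 164.684]]
10 wrist roller [[329.279  45.321]] scene [[270.836 162.432]]
20 wrist roller [[329.822   4.913]] scene [[280.257 158.739]]
30 wrist roller [[330.502 -38.817]] scene [[288.991 153.696]]
ball [ 449.104 -229.906  411.22 ] [[328.497 326.086]] [[255.676 111.541]]
crop 175 41
```

Request:
carry_out:
  targets:
    - {"dp": [0, 0, 0], "yaw": 0}
    - {"dp": [0, 0, 0], "yaw": 0}
    - {"dp": [0, 0, 0], "yaw": 0}
    - {"dp": [0, 0, 0], "yaw": 0}
  fingers: -1
  grip_force: 20

```text
clock: 19.05
eef_pos: [456.7, -233.0, 408.7]
tcp_rot: [3.14, 0.725, 2.795]
contact_force: [0.1, 0.0, -2.5]
opening: 0.176
grasp_force: 98.0
```

Request:
carry_out:
  targets:
    - {"dp": [0, 0, 0], "yaw": 0}
  fingers: -0.7
  grip_force: 20

```text
clock: 19.18
eef_pos: [456.7, -233.0, 408.7]
tcp_rot: [3.14, 0.725, 2.795]
contact_force: [1.0, 0.2, -2.1]
opening: 0.176
grasp_force: 98.0
```

Request:
carry_out:
  targets:
    - {"dp": [0, 0, 0], "yaw": 0}
  fingers: -0.68

```text
clock: 19.3
eef_pos: [456.7, -233.0, 408.7]
tcp_rot: [3.14, 0.725, 2.795]
contact_force: [-0.0, -0.2, -2.4]
opening: 0.177
grasp_force: 98.0
```

Request:
carry_out:
  targets:
    - {"dp": [0, 0, 0], "yaw": 0}
  fingers: -0.66

```text
clock: 19.42
eef_pos: [456.7, -233.0, 408.7]
tcp_rot: [3.14, 0.725, 2.795]
contact_force: [0.2, -0.4, -3.0]
opening: 0.175
grasp_force: 98.0
```

Request:
carry_out:
  targets:
    - {"dp": [0, 0, 0], "yaw": 0}
  fingers: -0.645

```text
clock: 19.55
eef_pos: [456.7, -233.0, 408.7]
tcp_rot: [3.14, 0.725, 2.795]
contact_force: [0.4, 0.0, -2.4]
opening: 0.18
grasp_force: 84.7
```

Request:
carry_out:
  targets:
    - {"dp": [0, 0, 0], "yaw": 0}
  fingers: -0.64

```text
clock: 19.68
eef_pos: [456.7, -233.0, 408.8]
tcp_rot: [3.14, 0.725, 2.795]
contact_force: [-0.0, -0.2, -3.1]
opening: 0.187
grasp_force: 79.1
```

Request:
carry_out:
  targets:
    - {"dp": [0, 0, 0], "yaw": 0}
  fingers: -0.636

```text
clock: 19.8
eef_pos: [456.7, -233.0, 408.7]
tcp_rot: [3.14, 0.725, 2.795]
contact_force: [0.1, -1.0, -2.5]
opening: 0.186
grasp_force: 74.8
```

Request:
carry_out:
  targets:
    - {"dp": [0, 0, 0], "yaw": 0}
    - {"dp": [0, 0, 0], "yaw": 0}
  fingers: -0.6

```text
clock: 20.05
eef_pos: [456.6, -232.9, 408.5]
tcp_rot: [3.14, 0.725, 2.795]
contact_force: [0.3, -0.8, -3.9]
opening: 0.201
grasp_force: 38.1
```

Request:
carry_out:
  targets:
    - {"dp": [0, 0, 0], "yaw": 0}
    - {"dp": [0, 0, 0], "yaw": 0}
  fingers: -0.588

```text
clock: 20.3
eef_pos: [456.9, -233.1, 408.9]
tcp_rot: [3.14, 0.726, 2.795]
contact_force: [1.0, 0.7, -1.8]
opening: 0.208
grasp_force: 27.5
```

Request:
carry_out:
  targets:
    - {"dp": [0, 0, 0], "yaw": 0}
    - {"dp": [0, 0, 0], "yaw": 0}
    - {"dp": [0, 0, 0], "yaw": 0}
  fingers: -0.575

```text
clock: 20.68
eef_pos: [456.7, -233.0, 408.7]
tcp_rot: [3.14, 0.725, 2.795]
contact_force: [0.5, -0.4, -3.1]
opening: 0.217
grasp_force: 18.1
```

Request:
carry_out:
  targets:
    - {"dp": [0, 0, 0], "yaw": 0}
    - {"dp": [0, 0, 0], "yaw": 0}
    - {"dp": [0, 0, 0], "yaw": 0}
  fingers: -0.569

```text
clock: 21.05
eef_pos: [456.6, -232.9, 408.6]
tcp_rot: [3.14, 0.725, 2.795]
contact_force: [-0.3, -0.2, -2.6]
opening: 0.213
grasp_force: 14.2
```

Request:
carry_out:
  targets:
    - {"dp": [0, 0, 0], "yaw": 0}
    - {"dp": [0, 0, 0], "yaw": 0}
  fingers: -0.561

```text
clock: 21.3
eef_pos: [456.8, -233.0, 408.8]
tcp_rot: [3.14, 0.725, 2.795]
contact_force: [0.1, -0.4, -2.6]
opening: 0.224
grasp_force: 9.5
```

Request:
carry_out:
  targets:
    - {"dp": [0, 0, 0], "yaw": 0}
    - {"dp": [0, 0, 0], "yaw": 0}
    - {"dp": [0, 0, 0], "yaw": 0}
  fingers: -0.558

```text
clock: 21.68
eef_pos: [456.7, -233.0, 408.6]
tcp_rot: [3.14, 0.725, 2.795]
contact_force: [-0.7, -0.7, -2.1]
opening: 0.22
grasp_force: 7.9
```

```bash
python3 tip.py pics/e3.png
```

```text
[ 456.655 -232.975  408.645] 21.675 7.949430048465729 0.21976329940613895 [-0.74  -0.672 -2.055] [0.224 0.629 0.012]
0 wrist roller [[328.846  82.968]] scene [[260.983 164.704]]
10 wrist roller [[329.287  45.251]] scene [[270.86  162.452]]
20 wrist roller [[329.827   4.833]] scene [[280.281 158.759]]
30 wrist roller [[330.503 -38.91 ]] scene [[289.014 153.717]]
ball [ 449.032 -229.916  411.127] [[328.52  325.959]] [[255.703 111.566]]
crop 175 41
```

View pics/e3.png

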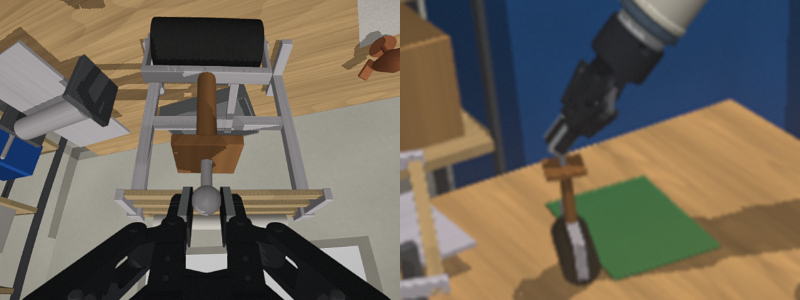

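The wrist view shows the roller centre at about (333,67), against 83 for plumb and 45 for 10°, so it's about 4° off. I'll ease a little more, let it settle, then grip firmly.

Request:
carry_out:
  targets:
    - {"dp": [0, 0, 0], "yaw": 0}
    - {"dp": [0, 0, 0], "yaw": 0}
    - {"dp": [0, 0, 0], "yaw": 0}
    - {"dp": [0, 0, 0], "yaw": 0}
    - {"dp": [0, 0, 0], "yaw": 0}
    - {"dp": [0, 0, 0], "yaw": 0}
  fingers: -0.555

```text
clock: 22.52
eef_pos: [456.8, -233.0, 408.8]
tcp_rot: [3.14, 0.725, 2.795]
contact_force: [0.3, -0.7, -2.5]
opening: 0.222
grasp_force: 6.5
```

```bash
python3 - <<'E'
from h import *
a=r.grab_frame("wrist");p,R,s=pose();print(s["grasp_force"],s["clock"])
m=(a.max(2)<60)[0:130,200:460];n,l,st,ce=cv2.connectedComponentsWithStats(m.astype(np.uint8))
for i in range(1,n):
    if st[i,4]>1500: print(st[i],ce[i]+[200,0])
cv2.imwrite("pics/e4.png",a[:,:,::-1])
b=cv2.imread("pics/e3.png")
E
```

```text
6.460873559117317 22.575
[   45    52   172    72 11464] [330.425  87.491]
```

Request:
carry_out:
  targets:
    - {"dp": [0, 0, 0], "yaw": 0}
    - {"dp": [0, 0, 0], "yaw": 0}
    - {"dp": [0, 0, 0], "yaw": 0}
  fingers: -1
  grip_force: 100

```text
clock: 22.95
eef_pos: [456.7, -233.0, 408.7]
tcp_rot: [3.14, 0.725, 2.795]
contact_force: [0.3, -0.8, -1.9]
opening: 0.17
grasp_force: 97.7
```

```bash
python3 - <<'E'
from h import *
a=r.grab_frame("wrist");p,R,s=pose();print(s["grasp_force"],s["clock"])
m=(a.max(2)<60)[0:130,200:460];n,l,st,ce=cv2.connectedComponentsWithStats(m.astype(np.uint8))
for i in range(1,n):
    if st[i,4]>1500: print(st[i],ce[i]+[200,0])
S=np.array([626,-275,180.]);h=np.radians(-20.5);X=np.array([np.cos(h),np.sin(h),0]);Y=np.array([-X[1],X[0],0])
pts=np.array([S+x*X+y*Y for y in (-27,-13,13,27) for x in (-55,-20,0)])
ou=[]
for im,n,x0,y0,w,hh in ((cv2.imread("pics/top.png"),"top",445,145,40,60),(cv2.imread("pics/s0.png"),"scene",180,180,60,90)):
    c=cv2.resize(im[y0:y0+hh,x0:x0+w],(400,600),interpolation=cv2.INTER_CUBIC);k=400/w
    for q in proj(r.get_calibration(n),pts):
        cv2.circle(c,tuple(((q-[x0,y0]+.5)*k).astype(int).tolist()),3,(0,0,255),-1)
    for i in range(0,hh,10): cv2.line(c,(0,int(i*k)),(8,int(i*k)),(0,255,0),1)
    ou.append(c)
cv2.imwrite("pics/f1.png",np.hstack(ou))
E
```

```text
97.7218222618103 23.0
[   44    45   174    74 12068] [330.448  81.33 ]
```

View pics/f1.png

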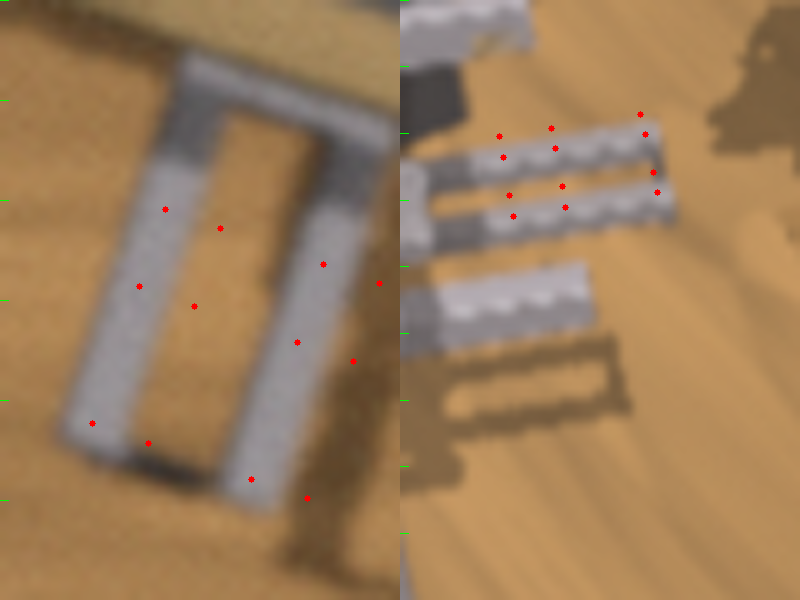

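```bash
python3 - <<'E'
from h import *
from scipy.optimize import least_squares
ct,cs=r.get_calibration("top"),r.get_calibration("scene")
loc=[(-55,27),(-55,13),(-55,-13),(-55,-27)]
ot=np.array([(62,432),(125,455),(217,490),(277,508)])/10-.5+[445,145]
os_=np.array([(673,200),(668,180),(660,142),(656,120)])/6.667-.5+[180,180]
def pts(q):
    h=np.radians(q[2]);X=np.array([np.cos(h),np.sin(h),0]);Y=np.array([-X[1],X[0],0])
    return np.array([[q[0],q[1],180]+x*X+y*Y for x,y in loc])
for wt,ws in((1,0),(0,1),(1,.7)):
    f=lambda q:np.r_[(proj(ct,pts(q))-ot).ravel()*wt,(proj(cs,pts(q))-os_).ravel()*ws,(q[2]+20.3)*1]
    s=least_squares(f,[626,-275,-20.5]);print(wt,ws,s.x,s.cost)
q=s.x;h=np.radians(-20.3);X=np.array([np.cos(h),np.sin(h),0])
p,R,st=pose();print(p)
S=np.array([q[0],q[1],180.]);O=(4.5,.3,-7.3)
print("to -120,z240:",go(S-120*X+[0,0,60],O))
E
```

```text
1 0 [ 623.744 -267.624  -20.359] 0.3817076284444734
0 1 [ 497.903 -175.078  -20.644] 0.8207925238522567
1 0.7 [ 583.613 -244.319  -20.314] 2482.4103847722063
[ 456.729 -233.009  408.747]
to -120,z240: [105.035  32.864 135.762]
```

```bash
python3 - <<'E'
from h import *
from scipy.optimize import least_squares
ct,cs=r.get_calibration("top"),r.get_calibration("scene")
loc=[(-55,27),(-55,13),(-55,-13),(-55,-27)]
ot=np.array([(62,432),(125,455),(217,490),(277,508)])/10-.5+[445,145]
os_=np.array([(273,200),(268,180),(260,142),(256,120)])/6.667-.5+[180,180]
def pts(q):
    h=np.radians(q[2]);X=np.array([np.cos(h),np.sin(h),0]);Y=np.array([-X[1],X[0],0])
    return np.array([[q[0],q[1],180]+x*X+y*Y for x,y in loc])
for wt,ws in((1,0),(0,1),(1,.7)):
    f=lambda q:np.r_[(proj(ct,pts(q))-ot).ravel()*wt,(proj(cs,pts(q))-os_).ravel()*ws,(q[2]+20.3)*1]
    s=least_squares(f,[626,-275,-20.5]);print(wt,ws,s.x,s.cost)
q=s.x;h=np.radians(-20.3);X=np.array([np.cos(h),np.sin(h),0])
S=np.array([q[0],q[1],180.]);O=(4.5,.3,-7.3)
print("to -120,z240:",go(S-120*X+[0,0,60],O))
E
```

```text
1 0 [ 623.744 -267.624  -20.359] 0.3817076284444734
0 1 [ 623.451 -267.233  -20.334] 0.04596128583503852
1 0.7 [ 623.632 -267.559  -20.372] 0.4241118779758603
to -120,z240: [ 70.956  24.55  165.948]
```

Request:
carry_out:
  targets:
    - {"dp": [6, 2, 14], "yaw": 0}
    - {"dp": [16, 5, 35], "yaw": 0}
    - {"dp": [27, 8, 60], "yaw": 0}
    - {"dp": [38, 12, 85], "yaw": 0}
    - {"dp": [49, 15, 110], "yaw": 0}
    - {"dp": [60, 18, 135], "yaw": 0}
    - {"dp": [71, 22, 158], "yaw": 0}
    - {"dp": [77, 24, 171], "yaw": 0}
    - {"dp": [79, 24.5, 175], "yaw": 0}
    - {"dp": [79, 24.5, 175], "yaw": 0}

```text
clock: 24.25
eef_pos: [518.8, -229.0, 225.0]
tcp_rot: [3.139, 0.724, 2.794]
contact_force: [0.9, 0.2, -3.4]
opening: 0.173
grasp_force: 97.8
```

```bash
python3 - <<'E'
from h import *
a=r.grab_frame("wrist");b=r.grab_frame("scene");t=r.grab_frame("top")
p,R,s=pose();print(p,R[:,1],s["grasp_force"],s["clock"],s["contact_force"],s["qpos"])
cw,cs,ct=(r.get_calibration(n) for n in("wrist","scene","top"))
h=np.radians(-20.3);X=np.array([np.cos(h),np.sin(h),0]);Y=np.array([-X[1],X[0],0]);S=np.array([623.6,-267.5,180])
ball=p+R@[4.5,.3,-7.3];d=ball-S;print("ball",ball,"fork frame",d@X,d@Y,d[2])
Z=np.array([0,0,1.])
face=ball-36*Z
A=[ball,ball-150*Z]+[face+i*23*Y+j*25*X for i in(-1,1) for j in(-1,1)]
B=[S+x*X+y*Y for y in(-27,-13,13,27) for x in(-55,-30)]
ou=[]
for im,c,x0,y0,w,hh in((a,cw,200,60,240,360),(b,cs,180,150,80,120)):
    k=400/w;o=cv2.resize(im[y0:y0+hh,x0:x0+w],(400,600),interpolation=cv2.INTER_CUBIC)
    for P,col in((A,(255,0,0)),(B,(0,255,0))):
        for q in proj(c,P): cv2.circle(o,tuple(((q-[x0,y0]+.5)*k).astype(int).tolist()),2,col,-1)
    ou.append(o)
cv2.imwrite("pics/p1.png",np.hstack(ou)[:,:,::-1])
E
```

```text
[ 518.88  -229.226  225.875] [0.339 0.941 0.001] 97.84055471420288 24.4 [-0.448  0.663 -2.274] [-0.466  0.054  2.284  0.78   0.115 -2.438]
ball [ 511.255 -226.165  228.348] fork frame -119.70791847078931 -0.20885995041196992 48.348124194620965
```

View pics/p1.png

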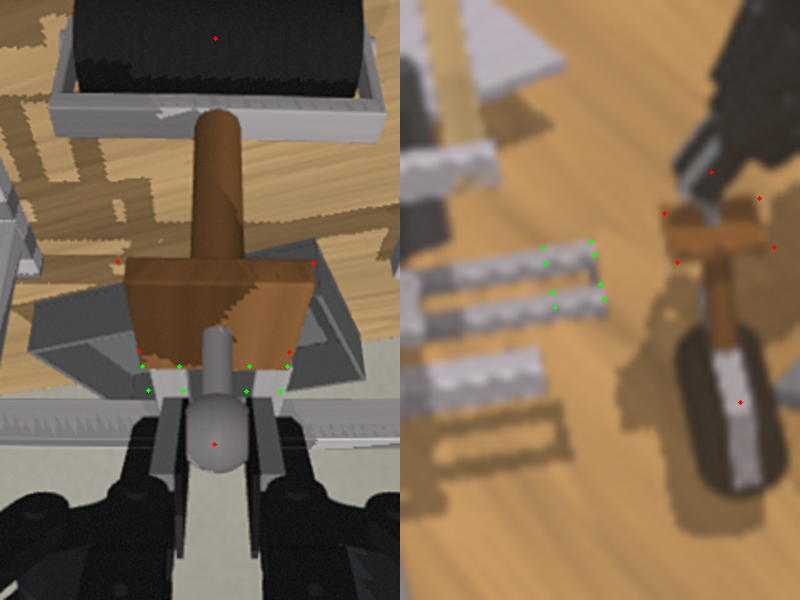

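The wrist view puts the ball at (217,434) and the fork gap centred at (221,380), so the tool is plumb and the fork lies about 1.5 mm to +y of the tool. I'll correct for that and go in.

Request:
carry_out:
  targets:
    - {"dp": [-8, 1.5, 7], "yaw": 0}
    - {"dp": [-17, 1.5, 15], "yaw": 0}
    - {"dp": [-26, 1.3, 23], "yaw": 0}
    - {"dp": [-34, 1.2, 30], "yaw": 0}
    - {"dp": [-41, 1, 37], "yaw": 0}

```text
clock: 25.02
eef_pos: [571.6, -247.1, 224.8]
tcp_rot: [3.14, 0.725, 2.795]
contact_force: [-2.5, 0.3, -2.2]
opening: 0.172
grasp_force: 98.0
```

Request:
carry_out:
  targets:
    - {"dp": [-6, 0, 5], "yaw": 0}
    - {"dp": [-12, -0.1, 10.5], "yaw": 0}
    - {"dp": [-18, -0.1, 16], "yaw": 0}
    - {"dp": [-24, -0.2, 21.5], "yaw": 0}
    - {"dp": [-30, -0.3, 27], "yaw": 0}
    - {"dp": [-36, -0.4, 32], "yaw": 0}
    - {"dp": [-42, -0.5, 37.5], "yaw": 0}
    - {"dp": [-48.5, -0.5, 43], "yaw": 0}

```text
clock: 26.02
eef_pos: [632.3, -269.3, 224.9]
tcp_rot: [3.14, 0.725, 2.795]
contact_force: [-0.7, -0.1, -3.7]
opening: 0.172
grasp_force: 97.9
```

```bash
cat > st.py <<'E'
from h import *
p,R,s=pose();h=np.radians(-20.3);X=np.array([np.cos(h),np.sin(h),0]);Y=np.array([-X[1],X[0],0]);S=np.array([623.6,-267.5,180])
d=p+R@[4.5,.3,-7.3]-S;print("fork frame",d@X,d@Y,d[2],s["contact_force"],s["wrist_torque"],s["grasp_force"],s["clock"],s["qpos"])
print("X",R.T@X,"Y",R.T@Y,"down",-R[2])
E
python3 st.py; python3 - <<'E'
from h import *
a=r.grab_frame("wrist");b=r.grab_frame("scene");cv2.imwrite("pics/i1.png",np.hstack([cv2.resize(a,(400,300)),cv2.resize(b[140:290,120:320],(400,300),interpolation=cv2.INTER_CUBIC)])[:,:,::-1])
E
```

```text
fork frame 0.60802685244204 1.535599703391344 47.36467136373662 [-0.679 -0.128 -3.715] [ 0.216  0.589 -0.008] 97.88002610206604 26.025 [-0.434  0.238  2.056  0.446  0.139 -2.078]
X [-0.748 -0.009  0.663] Y [-0.006  1.     0.007] down [ 0.663 -0.001  0.748]
```

Request:
carry_out:
  targets:
    - {"dp": [1.3, 0, 1.5], "yaw": 0}
    - {"dp": [2.6, 0, 3], "yaw": 0}
    - {"dp": [4, 0, 4.5], "yaw": 0}
    - {"dp": [5.3, 0, 6], "yaw": 0}
    - {"dp": [5.3, 0, 6], "yaw": 0}

```text
clock: 26.75
eef_pos: [632.2, -269.4, 217.4]
tcp_rot: [3.14, 0.726, 2.795]
contact_force: [1.1, 0.5, 0.2]
opening: 0.173
grasp_force: 98.1
```

Request:
carry_out:
  targets:
    - {"dp": [0.7, 0, 0.75], "yaw": 0}
    - {"dp": [1.3, 0, 1.5], "yaw": 0}
    - {"dp": [1.3, 0, 1.5], "yaw": 0}

```text
clock: 27.12
eef_pos: [632.5, -269.5, 217.2]
tcp_rot: [3.14, 0.729, 2.795]
contact_force: [-10.3, 5.7, 15.1]
opening: 0.174
grasp_force: 100.3
```

```bash
python3 st.py
```

```text
fork frame 0.818148344712833 1.4688733994242766 39.65227114580807 [-10.297   5.677  15.062] [0.237 0.147 0.276] 100.29734373092651 27.125 [-0.434  0.25   2.063  0.534  0.117 -2.167]
X [-0.746 -0.009  0.666] Y [-0.006  1.     0.007] down [ 0.666 -0.001  0.746]
```

Request:
carry_out:
  targets:
    - {"dp": [-0.6, 0, -0.7], "yaw": 0}
    - {"dp": [-1, 0, -1.1], "yaw": 0}
    - {"dp": [-1, 0, -1.1], "yaw": 0}

```text
clock: 27.5
eef_pos: [632.3, -269.4, 217.3]
tcp_rot: [3.14, 0.727, 2.795]
contact_force: [-1.4, 3.1, 7.5]
opening: 0.174
grasp_force: 98.8
```

Request:
carry_out:
  targets:
    - {"dp": [0, 0, 0], "yaw": 0}
    - {"dp": [0, 0, 0], "yaw": 0}
    - {"dp": [0, 0, 0], "yaw": 0}
  fingers: -0.57
  grip_force: 20

```text
clock: 27.88
eef_pos: [632.4, -269.5, 216.9]
tcp_rot: [3.14, 0.726, 2.795]
contact_force: [2.6, 1.5, 4.4]
opening: 0.219
grasp_force: 15.1
```

```bash
python3 st.py
```

```text
fork frame 0.6817248071706883 1.4116434380131118 39.396745367394914 [2.561 1.514 4.377] [ 0.119 -0.54   0.259] 15.131324529647827 27.875 [-0.434  0.251  2.062  0.519  0.12  -2.152]
X [-0.748 -0.009  0.664] Y [-0.006  1.     0.007] down [ 0.664 -0.001  0.748]
```

Request:
carry_out:
  targets:
    - {"dp": [0, 0, 0], "yaw": 0}
    - {"dp": [0, 0, 0], "yaw": 0}
    - {"dp": [0, 0, 0], "yaw": 0}
  fingers: -0.54

```text
clock: 28.25
eef_pos: [631.4, -269.1, 215.8]
tcp_rot: [3.14, 0.724, 2.795]
contact_force: [1.2, -0.3, 0.4]
opening: 0.229
grasp_force: 1.1
```

Request:
carry_out:
  targets:
    - {"dp": [0, 0, 0], "yaw": 0}
    - {"dp": [0, 0, 0], "yaw": 0}
    - {"dp": [0, 0, 0], "yaw": 0}
    - {"dp": [0, 0, 0], "yaw": 0}
  fingers: -0.2

```text
clock: 28.75
eef_pos: [631.8, -269.2, 216.3]
tcp_rot: [3.14, 0.725, 2.795]
contact_force: [0.5, 0.4, -0.8]
opening: 0.402
grasp_force: 0.0
```

```bash
python3 st.py; python3 - <<'E'
from h import *
a=r.grab_frame("wrist");cv2.imwrite("pics/i2.png",a[:,:,::-1])
g=cv2.cvtColor(a,cv2.COLOR_RGB2GRAY)
c=cv2.HoughCircles(cv2.medianBlur(g[250:400,250:420],3),cv2.HOUGH_GRADIENT,1,40,param1=80,param2=15,minRadius=12,maxRadius=26)
print(None if c is None else c[0]+[250,250,0])
m=(a.max(2)<60)[0:200,200:460];n,l,st,ce=cv2.connectedComponentsWithStats(m.astype(np.uint8))
for i in range(1,n):
    if st[i,4]>1500: print(st[i],ce[i]+[200,0])
E
```

```text
fork frame 0.05490580805075124 1.4821884611586817 38.790339975745496 [ 0.529  0.384 -0.84 ] [0.118 0.356 0.04 ] 0.0 28.75 [-0.434  0.251  2.063  0.519  0.121 -2.152]
X [-0.749 -0.009  0.663] Y [-0.006  1.     0.007] down [ 0.663 -0.001  0.749]
[[329.5 322.5  23.8]]
[   42    41   177    76 12564] [329.278  78.61 ]
```

Request:
carry_out:
  targets:
    - {"dp": [0, 0, -8], "yaw": 0}
    - {"dp": [0, 0, -20], "yaw": 0}
    - {"dp": [0, 0, -35], "yaw": 0}
    - {"dp": [0, 0, -55], "yaw": 0}
    - {"dp": [0, 0, -80], "yaw": 0}
    - {"dp": [0, 0, -110], "yaw": 0}
    - {"dp": [0, 0, -140], "yaw": 0}
    - {"dp": [0, 0, -170], "yaw": 0}
    - {"dp": [0, 0, -190], "yaw": 0}
    - {"dp": [0, 0, -200], "yaw": 0}
    - {"dp": [0, 0, -200], "yaw": 0}

```text
clock: 30.18
eef_pos: [507.0, -224.5, 366.6]
tcp_rot: [3.14, 0.726, 2.795]
contact_force: [0.1, 1.3, -0.6]
opening: 0.402
grasp_force: 0.0
```

```bash
python3 - <<'E'
from h import *
h=np.radians(-20.3);X=np.array([np.cos(h),np.sin(h),0]);Y=np.array([-X[1],X[0],0]);S=np.array([623.6,-267.5,180])
t0=cv2.imread("pics/top.png")[:,:,::-1];b0=cv2.imread("pics/s0.png")[:,:,::-1]
t=r.grab_frame("top");b=r.grab_frame("scene");w=r.grab_frame("wrist")
for n,i in(("t2",t),("s2",b),("w3",w)): cv2.imwrite(f"pics/{n}.png",i[:,:,::-1])
def samp(im,c,P):
    u,v=np.round(proj(c,[P])[0]).astype(int);return im[v,u].tolist()
ct,cs,cw=(r.get_calibration(n) for n in("top","scene","wrist"))
for x in (-60,-52,-46,-40,-34): print(x,"gate top now",[samp(t,ct,S+x*X+y*Y+[0,0,-8]) for y in(-8,0,8)],"before",[samp(t0,ct,S+x*X+y*Y+[0,0,-8]) for y in(-8,0,8)],"scene",samp(b,cs,S+x*X+[0,0,-10]),samp(b0,cs,S+x*X+[0,0,-10]))
print("wrist mouth:",[(x,samp(w,cw,S+x*X+[0,0,-10])) for x in(-60,-52,-40)])
# roller (black), plate (brown) in wrist view
for nm,P in(("knob",S+[0,0,36]),("plateedge",S-24*X+[0,0,4]),("handle",S-8*X+[0,0,-50]),("roller",S-24*X+[0,0,-114])): print(nm,proj(cw,[P])[0],samp(w,cw,P),proj(cs,[P])[0],samp(b,cs,P))
p,R,s=pose();print(p,s["clock"],s["contact_force"])
E
```

```text
-60 gate top now [[163, 123, 77], [153, 115, 73], [147, 110, 70]] before [[160, 119, 76], [152, 114, 74], [143, 107, 67]] scene [126, 99, 68] [184, 141, 93]
-52 gate top now [[52, 47, 43], [48, 46, 46], [71, 66, 67]] before [[78, 61, 51], [70, 60, 48], [89, 77, 73]] scene [142, 133, 133] [147, 136, 134]
-46 gate top now [[25, 24, 20], [24, 21, 21], [30, 30, 27]] before [[142, 109, 71], [142, 107, 68], [144, 111, 74]] scene [151, 135, 126] [166, 144, 130]
-40 gate top now [[17, 14, 11], [13, 11, 11], [48, 47, 49]] before [[158, 119, 76], [163, 125, 79], [160, 124, 87]] scene [166, 151, 143] [165, 150, 143]
-34 gate top now [[16, 17, 11], [9, 14, 14], [30, 30, 30]] before [[165, 125, 80], [163, 125, 78], [157, 119, 80]] scene [168, 146, 134] [167, 146, 133]
wrist mouth: [(-60, [53, 53, 55]), (-52, [51, 52, 54]), (-40, [83, 56, 34])]
knob [327.774 205.862] [138, 135, 135] [195.454 195.465] [171, 164, 166]
plateedge [327.947 161.826] [91, 62, 38] [206.775 204.18 ] [136, 125, 123]
handle [327.992 132.574] [71, 73, 75] [203.557 221.838] [175, 166, 172]
roller [328.176  79.561] [21, 21, 21] [212.938 239.617] [118, 91, 63]
[ 507.057 -224.486  365.222] 30.325 [-0.543 -0.05   0.079]
```

```bash
python3 - <<'E'
from h import *
h=np.radians(-20.3);X=np.array([np.cos(h),np.sin(h),0]);Y=np.array([-X[1],X[0],0]);S=np.array([623.6,-267.5,180])
w=cv2.imread("pics/w3.png")[:,:,::-1];b=cv2.imread("pics/s2.png")[:,:,::-1];b0=cv2.imread("pics/s0.png")[:,:,::-1]
cw,cs=r.get_calibration("wrist"),r.get_calibration("scene")
def samp(im,c,P):
    u,v=np.round(proj(c,[P])[0]).astype(int);return im[v,u].tolist()
for y in(-10,-5,0,5,10): print(y,[samp(w,cw,S-52*X+y*Y+[0,0,z]) for z in(2,-4,-8,-12,-16,-20,-26)])
q=proj(cw,[S-52*X+[0,0,-12]])[0].astype(int);print(q,w[q[1]-20:q[1]+24:3,q[0]].tolist())
q=proj(cs,[S-52*X+[0,0,-12]])[0].astype(int);print(q);print(b[q[1]-5:q[1]+6,q[0]-2:q[0]+5,0]);print(b0[q[1]-5:q[1]+6,q[0]-2:q[0]+5,0])
E
```

```text
-10 [[121, 111, 106], [111, 99, 89], [99, 96, 98], [100, 97, 96], [102, 99, 99], [116, 113, 113], [16, 18, 15]]
-5 [[97, 75, 49], [68, 70, 72], [50, 49, 51], [51, 52, 53], [52, 53, 53], [52, 52, 53], [18, 18, 18]]
0 [[83, 56, 34], [71, 73, 75], [51, 51, 55], [51, 53, 53], [52, 53, 55], [51, 52, 51], [16, 16, 18]]
5 [[81, 54, 31], [70, 73, 76], [52, 52, 54], [52, 53, 55], [52, 54, 55], [52, 52, 54], [14, 16, 15]]
10 [[106, 85, 56], [69, 69, 71], [50, 48, 53], [53, 54, 55], [50, 52, 51], [50, 51, 54], [16, 16, 13]]
[328 126] [[30, 29, 28], [31, 30, 30], [23, 20, 22], [16, 16, 18], [96, 94, 95], [53, 53, 55], [54, 55, 55], [53, 54, 56], [54, 54, 56], [71, 73, 75], [83, 57, 31], [80, 52, 28], [84, 55, 33], [85, 56, 32], [85, 56, 32]]
[218 207]
[[128 121 129 153 170 146 129]
 [133 124 115 136 150 136 128]
 [154 143 111 116 129 128 128]
 [160 141 105 105 122 126 125]
 [148 129 112 118 127 126 125]
 [151 144 142 145 142 129 125]
 [162 161 163 165 157 137 139]
 [162 161 167 173 167 154 160]
 [148 146 154 160 157 155 163]
 [136 133 137 136 135 136 140]
 [134 142 140 126 118 114 117]]
[[127 121 128 155 183 190 190]
 [132 123 116 147 181 189 190]
 [154 147 116 139 179 187 188]
 [169 161 118 132 175 186 186]
 [169 161 126 134 172 184 184]
 [166 162 147 151 171 182 184]
 [164 163 164 165 172 180 183]
 [161 160 167 172 172 173 180]
 [148 145 154 158 156 159 173]
 [134 133 136 135 136 147 166]
 [134 141 140 128 125 139 160]]
```

The gate flap shows as a uniform grey panel across the whole mouth, so it is shut. The tool hangs behind it and the gripper is clear.

```bash
python3 -c "
from rig import r
print(r.sign_off())"
```

```text
the job is handed in; nothing more can be done
None
```

I handed the job in at about 30 s: the wide roller hangs by its plate on both prongs with the gate shut, though I checked that from force readings and image pixels rather than a final picture (all 10 views were used). Joint 3 read 0.058 at the arm's reach limit, just under its listed 0.06 minimum.

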